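# Complete the test rack and show the control cassette to the camera

## Task

The small metal stand holds one finished test cassette: lift it out and stand it in the one empty pocket of the long grey rack, pushed fully home, its window facing the same way as the others. Then lift the tall control cassette out of the rack and hold it in the air in front of the camera, upright, its window squarely facing the lens, centred on the lens and 9 cm away from it. Finish while still holding it there, still, and leave everything else where it stands.

Things in the scene. Friction and masses are not known exactly. Their poses are not given: they have to be found in the camera images.
- stray: The finished cassette to be racked: white plastic slab 80 tall, 24 wide (y), 6 thick (x), about 20 g, standing upright in the small metal stand, 27 mm deep in its pocket. Origin: centre of its lower end, z up. Its broad face with the dark result window (8 x 16, centred across the width, 40 above its lower end) and the round sample well (16 above the lower end) points to its +x; the back is plain.
- control: The tall control cassette: the same white slab but 100 tall, 24 wide (y), 6 thick (x), about 25 g, standing 27 mm deep in one of the rack's pockets. Origin: centre of its lower end, z up. Its broad face with the dark result window (8 x 16, centred across the width, 40 above its lower end) and the round sample well (16 above the lower end) points to its +x; the back is plain.
- control_window (a point): Centre of the control cassette's result window, on its face (in the control's frame 3 mm along +x, 40 mm above its lower end).
- cas_a: A cassette like the stray one (80 x 24 x 6), already in a rack pocket, same frame, window to +x. Leave it seated.
- cas_b: Another such cassette already in a rack pocket. Leave it seated.
- rack: The long grey plastic rack, fixed: 60 (x) x 250 (y) x 34 high. Origin: centre of its underside. Four pockets in one row along y at -90, -30, 30 and 90, each 10 (x) x 29 (y) at 27 depth (floor 7 above the table), mouth chamfered 3. All windows in it face its +x side. Pockets hold control, cas_a and cas_b in any order; one is empty.
- bay: The empty pocket of the rack: origin at the centre of the pocket's floor (27 below the rack's top), axes those of the rack. A white paper label (10 x 26, flat, looks only) lies on the rack top on the pocket's +x side.
- bay_label (a point): Centre of that paper label, 21.5 mm along the rack's +x from the pocket's centre, on the rack's top.
- stand: The small metal stand, fixed: block 56 (x) x 70 (y) x 34 high with one pocket like the rack's at its centre, holding the stray cassette. Origin: centre of its underside. It may be turned any way up to about 75 degrees.
- camera_post: The camera's fixed stand: foot 110 x 90 x 12 (reaching 35 mm ahead of the origin) with an upright post of 18 diameter and 280 high, 45 mm behind the origin. Its +x is the viewing direction.
- camera: The inspection camera on the post, fixed: black box 60 x 50 x 50, origin at its centre, looking level along its +x; a round lens barrel (38 diameter) stands 20 out of its +x face. Its height varies.
- lens (a point): Centre of the lens glass, 50 mm along the camera's +x from its origin.
- focus (a point): The point on the lens axis 90 mm in front of the lens glass (140 mm along the camera's +x from its origin), in free air: where the control's window belongs.
- roll: Bystander: roll of labels lying flat, 70 diameter, 34 high, origin under its centre.
- timer: Bystander: kitchen timer lying flat, 65 x 65 x 18, origin under its centre.
- flat_a: Bystander: a used cassette lying flat on the table, 80 x 24 x 6, origin under its centre.
- flat_b: Bystander: another used cassette lying flat, origin under its centre.
- pen: Bystander: marker pen lying on the table, 135 long (along x) and 12 thick, origin under its middle.

How it is judged:
By the outcome, as a careful person would: the job done as asked, in the order asked, and still so for the second after the job is handed in, while the arm keeps its last pose, push and grip.
It also fails if it takes over 64 s, if anything falls off the work surface, if the arm or the gripper's body presses on something with over 40 N, if the wrist force passes 120 N, or if a joint passes its speed limit or range.

## Robot

A 6-joint arm with a two-finger parallel gripper is mounted at the origin on the work surface. World frame = base frame: x ahead of the robot, y to its left, z up, the work surface at z = 0. Lengths are in m, angles in rad, forces in N, time in s.
With the tool pointing down it reaches from about 0.375 to 0.9 m from the base axis. Payload 3.1 kg.
Tool frame: the origin (TCP) lies between the finger pads; the fingertips stand 17 mm ahead of it and the grasp point (between the pads) lies 2 mm behind it; z points along the fingers, y is the line along which they close (so a half turn about z gives the same grasp; the last joint's range is limited). The gripper opens to 85 mm and grips with 20 to 120 N. Pads are 22 mm wide; open, the fingers measure 114 mm over their backs; the gripper's body (76 mm by 85 mm) begins 54 mm behind the grasp point. The pads swing forward as they close: fully open they stand 13 mm farther back than shut.
Start: joints at [-1.413, 0.527, 1.433, -0, 1.181, -0.178], TCP at [0.207, -0.59, 0.248] pointing down, gripper open.
Joint ranges: [-3.08, 3.08], [-0.75, 2.2], [0.22, 2.44], [-1.43, 4.57], [0, 2.65], [-2.85, 2.85]. Speed limits (rad/s): [2.79, 2.79, 3.14, 3.14, 3.14, 3.14].

## Interface

Orientations are given as a unit quaternion [x, y, z, w].
In Python, from station import sense, vision, order gives the robot as it stands.
- The arm moves only by the shell command python3 -m crank 'ROWS' [OPENING] [FORCE]. ROWS is JSON, a list of rows, each an object with "dp": the shift along the world's x, y, z in units of 30 mm (1.0 is 30 mm), a list of three; "angular": the turn, a rotation vector about the world's x, y, z in degrees, a list of three. In form: [{"dp": [dx, dy, dz], "angular": [ax, ay, az]}, ...]. A call has 1 to 20 rows; each row shifts and turns the commanded pose from where the row before left it; what a row does not reach is not made up. A row lasts 1/10 s, in which the tool goes at most 50 mm and 8.59 degrees, less where a joint would pass 70% of its speed; a pose out of reach is approached as far as the arm can. A call is refused whole if a number of a shift passes 1 or a number of a turn 8.59, either way. A call with a gripper value outside its range is refused whole. OPENING is the closure, from 0 (fully open) to 1 (shut), set as the call begins (- or left out, the last holds). The fingers move at their own pace and stop on an object; FORCE is the grip in N (left out, the last holds). Time passes only in rows, so rows that do not move let the fingers close. It gives the time, the measured TCP pose, the force, the opening and the grip force at its end, in the units of the state.
- sense(): the state, without advancing time (a new reading comes with each control period).
- vision.snapshot(name): name is "scene" or "top" or "wrist"; returns a dict with "image" (480x640x3 uint8, blue, green, red), "range_z" (480x640 float32, m along the optical axis (not along the pixel's ray), 0 where there is no reading), "mtx" (3x3 intrinsics, pixels), "pose" (4x4, takes a point from camera to world coordinates); the wrist camera has in their place "mount" (4x4, takes a point from camera to tool coordinates, whose origin is the TCP and whose axes are the flange's). Camera axes: x right, y down, z forward; pixel columns grow to the right and rows downward; lengths in m; the calibration is good to about 2 mm. A picture is of the moment at which its call begins: read the wrist's pose just before it.
- order.sign_off(): hands the job in; it is judged then, once.
The state is a dict: "t": time; "q": joint angles; "qd": joint speeds; "tau": joint torques, N m; "tcp_pos": TCP position; "tool_rot": TCP orientation; "force": force on the tool from outside, world axes, zero at the start; "ft_torque": the same for the moment, N m; "finger_gap": opening from 0.0 (shut) to 1.0 (fully open); "gripper_force": force on a finger pad.
Only numpy, scipy, OpenCV 4.12 (cv2) and the standard library are available. Lean on these libraries where they do the work, as an engineer would, in place of code of your own. Each camera call takes 0.05 s, during which the arm holds its last target. There are 200 camera calls.

## Working session

There is one attempt and no reset: what is moved stays moved. The work goes in short steps, Python scripts to look and compute and a shell command to move; the robot and the scene stay as the last step left them, time stands still between calls to the robot, and variables do not carry over. Pictures are saved under pics/ and viewed, at most 10 in all, crops included, and the job is handed in when it is done.

```bash
mkdir -p pics; ls
python3 - <<'E'
from station import sense, vision
import cv2,numpy as np
s=sense();print(s)
for n in ("scene","top"):
    d=vision.snapshot(n);cv2.imwrite(f"pics/{n}0.png",d["image"]);np.savez(f"{n}0.npz",**d)
    print(n,d["mtx"],d["pose"])
E
```

```text
pics
{'t': 0.0, 'q': array([-1.41249921e+00,  5.28455677e-01,  1.43391599e+00,  1.19714946e-05,
        1.18137344e+00, -1.78484118e-01]), 'qd': array([-8.89012916e-04,  1.85721992e-03,  1.43788876e-03,  8.50699666e-04,
       -1.40098328e-05, -1.51128008e-04]), 'tau': array([-5.41514983e-04, -4.42352057e+01, -1.78025454e+01, -4.41952570e-04,
        8.54894315e-03, -2.77473511e-06]), 'tcp_pos': array([ 0.2064632 , -0.58919426,  0.24733566]), 'tool_rot': array([ 9.85855580e-01,  1.67593605e-01,  1.63975660e-05, -1.07611635e-03]), 'force': array([ 0.00781493, -0.13197165, -0.21608069]), 'ft_torque': array([-0.01129463,  0.00596162,  0.02101414]), 'gripper_force': 0.0, 'finger_gap': 1.0043851971527877}
scene [[553.464145     0.         324.30970499]
 [  0.         553.464145   241.02785442]
 [  0.           0.           1.        ]] [[ 1.08839013e-03  7.25082393e-01 -6.88661265e-01  1.27292956e+00]
 [ 9.99810271e-01  1.26043018e-02  1.48510472e-02 -1.19354852e-01]
 [ 1.94483273e-02 -6.88546770e-01 -7.24931106e-01  8.93493753e-01]
 [ 0.00000000e+00  0.00000000e+00  0.00000000e+00  1.00000000e+00]]
top [[504.51558705   0.         314.16625257]
 [  0.         504.51558705 240.98766985]
 [  0.           0.           1.        ]] [[ 0.00248862 -0.99740713  0.07192241  0.49875496]
 [-0.9994018  -0.00496161 -0.03422604 -0.07920709]
 [ 0.03449414 -0.07179421 -0.99682283  1.09644624]
 [ 0.          0.          0.          1.        ]]
```

View pics/scene0.png

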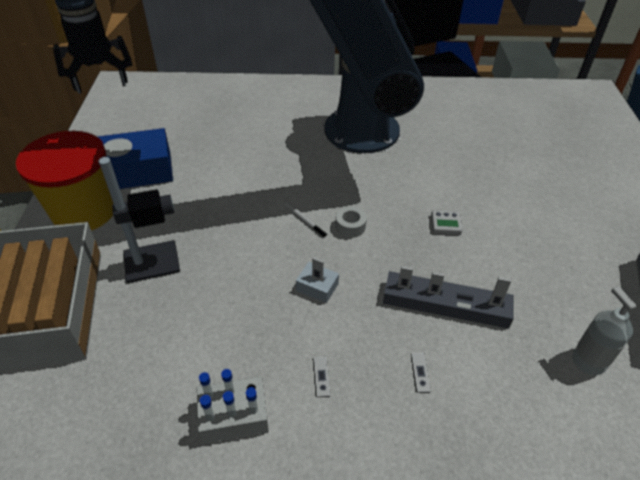

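View pics/top0.png

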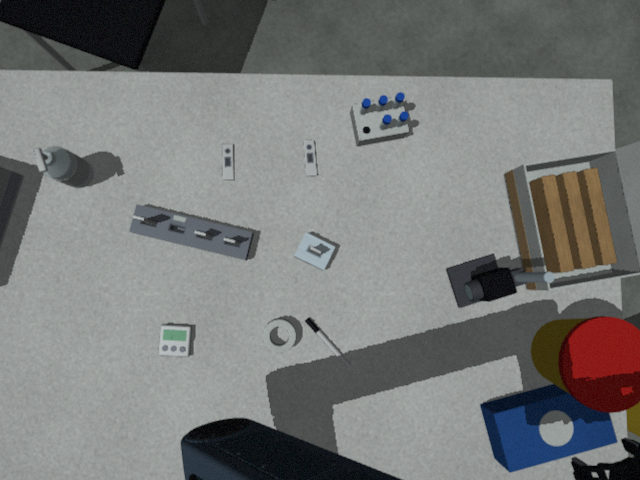

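The scene view shows the rack at about (450,300), with the empty pocket and its label at (465,300) and the tall control at (500,290). The stray is in the stand at (318,270) with its window towards this camera, and the inspection camera is at (150,208). In the top view the rack is at (193,232) with the control at its left end (150,218), the stand is at (317,250), and the camera at (490,285) looks left (+y).

```bash
cat > h.py <<'E'
import numpy as np,cv2
from scipy.spatial.transform import Rotation as R
def load(n): return dict(np.load(n))
def cloud(d,P=None):
    P=d["pose"] if P is None else P
    v,u=np.mgrid[:480,:640]; z=d["range_z"]; m=d["mtx"]
    c=np.stack([(u-m[0,2])/m[0,0]*z,(v-m[1,2])/m[1,1]*z,z],-1)
    w=c@P[:3,:3].T+P[:3,3]; w[z<=0]=np.nan
    return w
def ray(d,uv,h,P=None):
    P=d["pose"] if P is None else P
    uv=np.atleast_2d(np.float64(uv)); m=d["mtx"]
    r=np.c_[(uv-[m[0,2],m[1,2]])/[m[0,0],m[1,1]],np.ones(len(uv))]@P[:3,:3].T
    return P[:3,3]+r*((h-P[2,3])/r[:,2])[:,None]
def proj(d,p,P=None):
    P=d["pose"] if P is None else P
    c=(np.atleast_2d(p)-P[:3,3])@P[:3,:3]; q=c@d["mtx"].T
    return q[:,:2]/q[:,2:]
def blobs(mask,a=30):
    n,l,s,c=cv2.connectedComponentsWithStats(mask.astype(np.uint8)); 
    return [(l==i) for i in range(1,n) if s[i,4]>=a]
def rect(p): # xy points-> centre,long-axis angle,size in mm
    (c,sz,a)=cv2.minAreaRect((p[:,:2]*1000).astype(np.float32))
    if sz[0]<sz[1]: a+=90; sz=sz[::-1]
    return np.round(c,1),np.round((a+90)%180-90,1),np.round(sz,1)
E
python3 - <<'E'
from h import *
for n in ("top","scene"):
    d=load(n+"0.npz");w=cloud(d);z=w[...,2]
    print(n,"table z",np.nanmedian(z[(abs(w[...,0]-.75)<.1)&(abs(w[...,1])<.15)]))
    for lo,hi in ((.027,.041),(.05,.12),(.13,.3)):
        for b in blobs((z>lo)&(z<hi)&(w[...,0]>.35)&(w[...,0]<.8)&(abs(w[...,1])<.42),15):
            p=w[b]; v,u=np.argwhere(b).mean(0); print((lo,hi),b.sum(),(int(u),int(v)),*rect(p),"zmed/max %.3f %.3f"%(np.median(p[:,2]),p[:,2].max()))
t=load("top0.npz")["image"];s=load("scene0.npz")["image"]
a=cv2.resize(t[190:320,120:260],None,fx=4,fy=4,interpolation=2)[:, :560]
b=cv2.resize(s[240:340,290:530],None,fx=3.3,fy=3.3,interpolation=2)
cv2.imwrite("pics/rack_scene.png",b)
E
```

```text
top table z -0.0004035001736401034
(0.027, 0.041) 49 (369, 139) [ 794.6 -236.1] -88.9 [56.6  9.9] zmed/max 0.034 0.041
(0.027, 0.041) 88 (84, 174) [714.3 373.1] -24.6 [62.8 25.3] zmed/max 0.034 0.041
(0.027, 0.041) 3105 (191, 231) [594.9 143.5] 76.7 [251.   60.1] zmed/max 0.034 0.041
(0.027, 0.041) 817 (314, 250) [ 555.3 -117. ] 63.9 [70.1 56.2] zmed/max 0.033 0.040
(0.027, 0.041) 560 (279, 334) [381.2 -42.9] 89.9 [66.8 62.1] zmed/max 0.033 0.039
(0.05, 0.12) 659 (70, 168) [716.9 380.6] -27.5 [64.8 42.4] zmed/max 0.093 0.120
(0.05, 0.12) 73 (142, 218) [615.4 230.3] 76.9 [24.3  5.9] zmed/max 0.104 0.109
(0.05, 0.12) 53 (201, 233) [587.7 113.2] 77.0 [23.7  5.9] zmed/max 0.085 0.089
(0.05, 0.12) 49 (230, 239) [574.1  55.4] 77.3 [23.7  6. ] zmed/max 0.086 0.090
(0.05, 0.12) 48 (315, 249) [ 555.  -116.5] 63.4 [23.6  5.5] zmed/max 0.085 0.090
(0.13, 0.3) 497 (46, 158) [716.7 382.9] 11.1 [53.6 29.8] zmed/max 0.151 0.184
(0.13, 0.3) 353 (473, 287) [ 479.7 -408.4] 0.0 [48.8 22.9] zmed/max 0.166 0.179
scene table z -1.9890875106121086e-05
(0.027, 0.041) 423 (350, 218) [382.9 -41.8] 88.4 [67.6 
[... 221 characters left out ...]
360) [740.2 379.8] 51.1 [63.6 29.5] zmed/max 0.035 0.041
(0.05, 0.12) 172 (317, 265) [ 557.  -116.4] 60.5 [26.4  9.1] zmed/max 0.072 0.090
(0.05, 0.12) 181 (405, 274) [575.7  56.5] 77.0 [23.6 12.8] zmed/max 0.071 0.089
(0.05, 0.12) 191 (436, 280) [590.7 114.3] 79.9 [24.  10.4] zmed/max 0.071 0.090
(0.05, 0.12) 303 (501, 288) [618.7 231.2] 77.7 [24.5  9.3] zmed/max 0.082 0.110
(0.05, 0.12) 1214 (601, 342) [734.4 382.9] 46.0 [64.4 43.2] zmed/max 0.089 0.120
(0.05, 0.12) 17 (256, 379) [ 796.8 -217.1] 84.1 [15.5  5. ] zmed/max 0.051 0.052
(0.13, 0.3) 300 (165, 206) [ 485.2 -408.2] -0.6 [44.5 23.1] zmed/max 0.164 0.178
(0.13, 0.3) 706 (619, 311) [721.7 385.5] 34.5 [54.4 38.5] zmed/max 0.150 0.185
```

View pics/rack_scene.png

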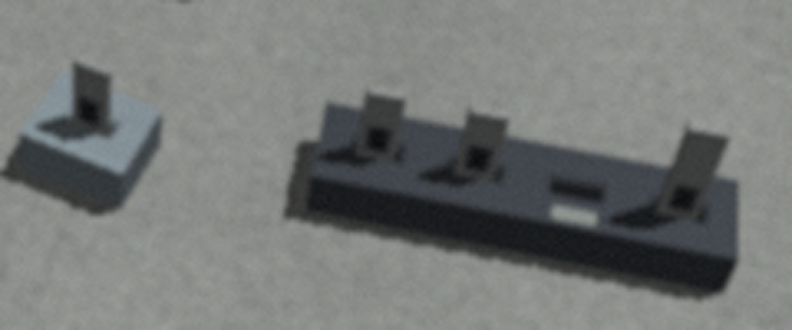

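The crop shows every window facing the scene camera (rack +x). The empty pocket is at crop pixel (578,187) with its label just below it, and it is the pocket next to the control. Next: travel above the stray, and measure the inspection camera from the images already taken.

```bash
python3 -m crank '[{"dp":[0.645,0.875,0],"angular":[0,0,2.455]},{"dp":[0.645,0.875,0],"angular":[0,0,2.455]},{"dp":[0.645,0.875,0],"angular":[0,0,2.455]},{"dp":[0.645,0.875,0],"angular":[0,0,2.455]},{"dp":[0.645,0.875,0],"angular":[0,0,2.455]},{"dp":[0.645,0.875,0],"angular":[0,0,2.455]},{"dp":[0.645,0.875,0],"angular":[0,0,2.455]},{"dp":[0.645,0.875,0],"angular":[0,0,2.455]},{"dp":[0.645,0.875,0],"angular":[0,0,2.455]},{"dp":[0.645,0.875,0],"angular":[0,0,2.455]},{"dp":[0.645,0.875,0],"angular":[0,0,2.455]},{"dp":[0.645,0.875,0],"angular":[0,0,2.455]},{"dp":[0.645,0.875,0],"angular":[0,0,2.455]},{"dp":[0.645,0.875,0],"angular":[0,0,2.455]},{"dp":[0.645,0.875,0],"angular":[0,0,2.455]},{"dp":[0.645,0.875,0],"angular":[0,0,2.455]},{"dp":[0.645,0.875,0],"angular":[0,0,2.455]},{"dp":[0.645,0.875,0],"angular":[0,0,2.455]},{"dp":[0,0,0],"angular":[0,0,0]},{"dp":[0,0,0],"angular":[0,0,0]}]' 0
python3 - <<'E'
from h import *
from station import sense,vision
s=sense();d=vision.snapshot("wrist")
T=np.eye(4);T[:3,:3]=R.from_quat(s["tool_rot"]).as_matrix();T[:3,3]=s["tcp_pos"]
d["pose"]=T@d["mount"];np.savez("w1.npz",**d);cv2.imwrite("pics/w1.png",d["image"]);print(d["mtx"],d["mount"])
print(R.from_quat(s["tool_rot"]).as_euler("ZYX",degrees=True),s["q"])
w=cloud(d);z=w[...,2]
for lo,hi in ((.027,.041),(.078,.095)):
    for b in blobs((z>lo)&(z<hi),40): print(lo,b.sum(),*rect(w[b]),np.median(z[b]))
for n in ("top","scene"):
    d=load(n+"0.npz");w=cloud(d);z=w[...,2]
    m=(w[...,0]>.38)&(w[...,0]<.58)&(w[...,1]<-.33)&(w[...,1]>-.62)&(z>.1)&(z<.3)
    p=w[m];print(n,len(p))
    h,e=np.histogram(p[:,2],np.arange(.1,.3,.005));print(dict(zip(np.round(e,3),h)))
    for lo,hi in ((.15,.17),(.17,.188),(.188,.2),(.2,.26),(.26,.3)):
        q=p[(p[:,2]>lo)&(p[:,2]<hi)]
        if len(q)>10: print(lo,len(q),*rect(q))
E
```

```text
t: 2.1
tcp_pos: [0.5546, -0.1168, 0.2478]
tool_rot: [0.85, 0.527, -0.001, -0.0]
force: [-0.3, -0.0, 0.1]
finger_gap: 0.999
gripper_force: 0.0
[[398.36070548   0.         327.47581989]
 [  0.         398.36070548 235.43939149]
 [  0.           0.           1.        ]] [[-1.98328059e-04 -9.51543066e-01 -3.07515453e-01  7.71336684e-02]
 [ 9.99999818e-01 -3.64184386e-04  4.81956606e-04 -7.70698579e-04]
 [-5.70594793e-04 -3.07515301e-01  9.51542965e-01 -1.26485913e-01]
 [ 0.00000000e+00  0.00000000e+00  0.00000000e+00  1.00000000e+00]]
[ 6.35733835e+01  3.57739647e-02 -1.79930948e+02] [-4.04326656e-01  4.50134101e-01  1.58060136e+00 -6.18782615e-04
  1.11209602e+00  5.71795194e-02]
0.027 3232 [568.8  36.2] -13.7 [60.4 34.5] 0.034751320807587444
0.027 4628 [ 554.1 -119. ] 63.7 [70.8 56.1] 0.03486138894188287
0.027 493 [ 793.4 -230.3] 76.2 [49.9 19.1] 0.033181235031773115
0.027 3620 [377.6 -44.9] -16.2 [69.8 68.8] 0.034593531374857184
0.078 266 [ 554.4 -118.8] 63.7 [24.1  5.3] 0.08775173016610394
top 2395
{np.float64(0.1): np.int64(60), np.float64(0.105): np.int64(23), np.float64(0.11): np
[... 2192 characters left out ...]
np.float64(0.22): np.int64(21), np.float64(0.225): np.int64(20), np.float64(0.23): np.int64(25), np.float64(0.235): np.int64(22), np.float64(0.24): np.int64(25), np.float64(0.245): np.int64(24), np.float64(0.25): np.int64(24), np.float64(0.255): np.int64(24), np.float64(0.26): np.int64(23), np.float64(0.265): np.int64(26), np.float64(0.27): np.int64(27), np.float64(0.275): np.int64(57), np.float64(0.28): np.int64(15), np.float64(0.285): np.int64(0), np.float64(0.29): np.int64(0)}
0.15 924 [ 461.  -518.7] 64.6 [247.6  93.5]
0.17 744 [ 489.3 -450.9] -75.2 [103.8  54. ]
0.188 49 [ 508.2 -490.4] -72.6 [17.6  9.6]
0.2 279 [ 506.5 -490.1] -58.8 [17.8 11.8]
0.26 148 [ 502.4 -492.5] -8.3 [19.1 18.7]
```

View pics/w1.png

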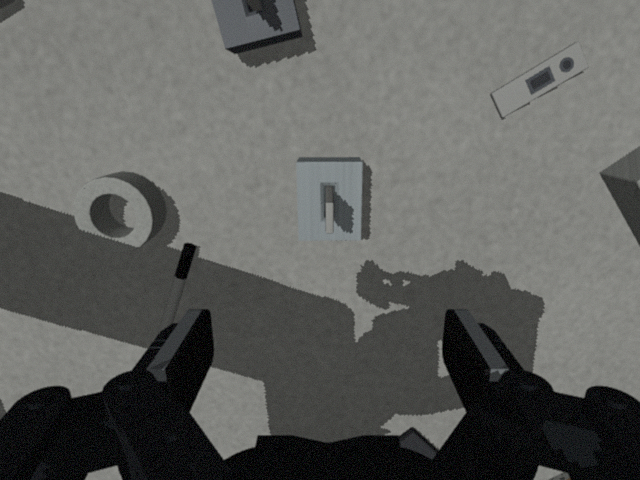

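The wrist picture shows the stand at (330,200), the stray's top at (329,210) on the gripper's centreline (about column 328), and the axes parallel. The top-view and wrist positions agree to about 2 mm, and the stray's top is at z = 87 mm. Descend and grip.

```bash
python3 -m crank '[{"dp":[0,0,-0.8],"angular":[0,0,0]},{"dp":[0,0,-0.9],"angular":[0,0,0]},{"dp":[0,0,-0.9],"angular":[0,0,0]},{"dp":[0,0,-0.9],"angular":[0,0,0]},{"dp":[0,0,-0.9],"angular":[0,0,0]},{"dp":[0,0,-0.7],"angular":[0,0,0]},{"dp":[0,0,-0.5],"angular":[0,0,0]},{"dp":[0,0,-0.4],"angular":[0,0,0]},{"dp":[0,0,0],"angular":[0,0,0]},{"dp":[0,0,0],"angular":[0,0,0]}]' 0
python3 -m crank '[{"dp":[0,0,0],"angular":[0,0,0]},{"dp":[0,0,0],"angular":[0,0,0]},{"dp":[0,0,0],"angular":[0,0,0]},{"dp":[0,0,0],"angular":[0,0,0]},{"dp":[0,0,0],"angular":[0,0,0]},{"dp":[0,0,0],"angular":[0,0,0]},{"dp":[0,0,0],"angular":[0,0,0]},{"dp":[0,0,0],"angular":[0,0,0]},{"dp":[0,0,0],"angular":[0,0,0]},{"dp":[0,0,0],"angular":[0,0,0]},{"dp":[0,0,0],"angular":[0,0,0]},{"dp":[0,0,0],"angular":[0,0,0]}]' 1 40
```

```text
t: 3.15
tcp_pos: [0.5548, -0.118, 0.0685]
tool_rot: [0.851, 0.526, 0.0, 0.0]
force: [-0.8, -0.1, -0.7]
finger_gap: 1.001
gripper_force: 0.0
t: 4.35
tcp_pos: [0.5549, -0.1173, 0.0685]
tool_rot: [0.85, 0.526, 0.0, 0.0]
force: [-1.6, 1.2, 5.0]
finger_gap: 0.067
gripper_force: 43.5
```

```bash
python3 -m crank '[{"dp":[0,0,0.2],"angular":[0,0,0]},{"dp":[0,0,0.4],"angular":[0,0,0]},{"dp":[0,0,0.6],"angular":[0,0,0]},{"dp":[0,0,0.8],"angular":[0,0,0]},{"dp":[0,0,0.8],"angular":[0,0,0]},{"dp":[0,0,0.8],"angular":[0,0,0]},{"dp":[0,0,0.4],"angular":[0,0,0]}]'
python3 -m crank '[{"dp":[0.13,0.8,0],"angular":[0,0,1.1]},{"dp":[0.13,0.8,0],"angular":[0,0,1.1]},{"dp":[0.13,0.8,0],"angular":[0,0,1.1]},{"dp":[0.13,0.8,0],"angular":[0,0,1.1]},{"dp":[0.13,0.8,0],"angular":[0,0,1.1]},{"dp":[0.13,0.8,0],"angular":[0,0,1.1]},{"dp":[0.13,0.8,0],"angular":[0,0,1.1]},{"dp":[0.13,0.8,0],"angular":[0,0,1.1]},{"dp":[0.13,0.8,0],"angular":[0,0,1.1]},{"dp":[0.13,0.8,0],"angular":[0,0,1.1]},{"dp":[0.13,0.8,0],"angular":[0,0,1.1]},{"dp":[0.13,0.8,0],"angular":[0,0,1.1]},{"dp":[0,0,0],"angular":[0,0,0]},{"dp":[0,0,0],"angular":[0,0,0]},{"dp":[0,0,0],"angular":[0,0,0]}]'
python3 - <<'E'
from h import *
from station import sense,vision
s=sense();d=vision.snapshot("wrist")
T=np.eye(4);T[:3,:3]=R.from_quat(s["tool_rot"]).as_matrix();T[:3,3]=s["tcp_pos"]
d["pose"]=T@d["mount"];np.savez("w2.npz",**d);cv2.imwrite("pics/w2.png",d["image"])
print(np.round(s["tcp_pos"]*1000,1),R.from_quat(s["tool_rot"]).as_euler("ZYX",degrees=True),s["force"])
w=cloud(d);z=w[...,2]
for lo,hi in ((.025,.043),(.078,.095),(.097,.115)):
    for b in blobs((z>lo)&(z<hi),40): print(lo,b.sum(),*rect(w[b]),np.median(z[b]))
E
```

```text
t: 5.05
tcp_pos: [0.5559, -0.1178, 0.191]
tool_rot: [0.85, 0.526, 0.001, 0.002]
force: [0.7, 0.2, -0.3]
finger_gap: 0.066
gripper_force: 42.7
t: 6.55
tcp_pos: [0.6013, 0.1698, 0.1881]
tool_rot: [0.785, 0.62, -0.001, -0.0]
force: [-0.0, -1.3, 0.6]
finger_gap: 0.063
gripper_force: 42.7
[601.3 169.8 188.1] [ 7.66504674e+01  4.25455122e-02 -1.79955570e+02] [-0.04420978 -1.29634876  0.62752633]
0.025 16692 [603.7 182.3] 76.6 [166.2  60.3] 0.03489621735981224
0.078 178 [572.5  51.7] 76.8 [17.3  5.6] 0.08784338252850396
0.097 575 [614.8 229.2] 76.5 [23.8  5.7] 0.10764443515299549
```

View pics/w2.png

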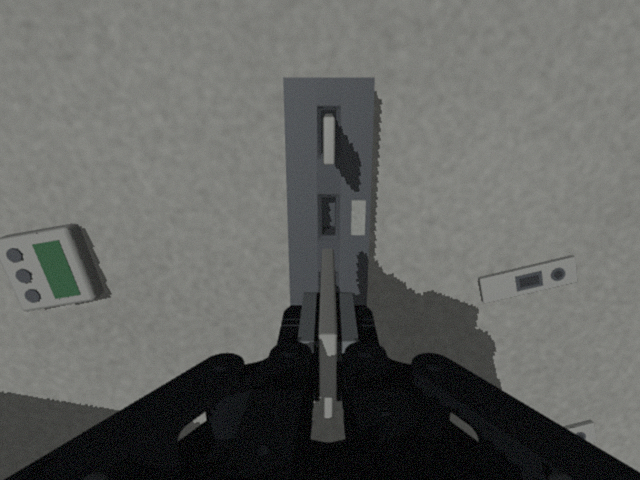

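The wrist picture shows the bay pocket at about (329,215), its label at (358,217), and the lower end of the held cassette at (328,250). I'll measure the offset between them from this one picture.

Run:
```python
from h import *
d=load("w2.npz");g=cv2.cvtColor(d["image"],6).astype(int)
print("row256",g[254:260].mean(0).astype(int)[308:350])
print("row215",g[204:228].mean(0).astype(int)[308:372])
print("col cass",g[236:262,323:333].mean(1).astype(int))
print("col pocket",g[186:246,322:336].mean(1).astype(int))
lab=max(blobs(g[180:250,340:380]>150),key=lambda b:b.sum());v,u=np.argwhere(lab).mean(0);print("label px",u+340,v+180,lab.sum())
L=ray(d,[u+340,v+180],.0345)[0]*1000
a=np.radians(76.6);ey=np.array([np.cos(a),np.sin(a)]);ex=np.array([ey[1],-ey[0]])
print("label",L,"bay from label",L[:2]-21.5*ex)
print("cam z range of cassette at (328,255..300)",[float(np.round((cloud(d)[r,328]*1000)[2],1)) for r in (252,256,262,270,290)])
```

```text
row256 [79 79 79 79 79 78 78 81 77 76 72 73 71 72 83 84 83 81 81 82 81 80 80 81
 72 59 65 69 72 73 71 74 80 77 77 77 77 77 78 76 78 75]
row215 [ 81  81  81  81  79  81  80  81  79  70  57  53  52  48  35  33  35  36
  36  34  36  45  60  69  71  71  67  58  65  66  64  68  76  79  78  79
  78  79  78  77  78  77  83 107 128 130 128 129 129 129 129 130 131 130
 132 133 128 101  78  76  77  75  71  67]
col cass [70 72 70 69 70 72 73 72 72 73 72 72 75 80 81 79 80 81 80 81 80 81 81 80
 80 80]
col pocket [74 73 74 74 74 74 75 71 59 51 49 42 34 36 38 36 42 53 55 54 52 50 50 48
 48 51 53 53 52 50 50 50 47 46 47 47 51 51 51 48 39 34 34 38 40 41 40 41
 47 59 71 72 70 69 71 72 73 72 71 72]Traceback (most recent call last):
  File "<stdin>", line 7, in <module>
ValueError: max() iterable argument is empty
```

Run:
```python
from h import *
d=load("w2.npz")
a=np.radians(76.6);ey=np.array([np.cos(a),np.sin(a)]);ex=np.array([ey[1],-ey[0]])
P=ray(d,[328.5,214.5],.0347)[0,:2]*1000;L=ray(d,[358,216],.0347)[0,:2]*1000
print("pocket",P,"label-21.5",L-21.5*ex,"size",[np.linalg.norm(np.subtract(*ray(d,x,.0347)))*1000 for x in ([[317.3,214],[339.7,214]],[[328,193.7],[328,235.3]])])
for h in (.124,.127,.130):
    E_=ray(d,[[327,248.5],[321.6,252],[332.2,252]],h)*1000
    C=E_[0,:2]-12*ey; print(h,"cass end",C,"width",np.linalg.norm(E_[1]-E_[2]),"delta ex,ey",(P-C)@ex,(P-C)@ey,"world",(P-C))
```

```text
pocket [601.56207784 172.59376902] label-21.5 [601.24944374 171.52693171] size [np.float64(16.255368642776954), np.float64(31.224238594915803)]
0.124 cass end [599.23663101 166.96684916] width 5.4013691603608285 delta ex,ey 0.9581116949076671 6.012649339454817 world [2.32544682 5.62691986]
0.127 cass end [599.49144218 168.01865992] width 5.316307323035945 delta ex,ey 0.9539924832550337 4.930421245656687 world [2.07063566 4.5751091 ]
0.13 cass end [599.74625334 169.07047069] width 5.23124548571106 delta ex,ey 0.9498732716023938 3.8481931518585837 world [1.8158245  3.52329833]
```

Run:
```python
from h import *
from station import vision
d=load("w2.npz");g=cv2.cvtColor(d["image"],6).astype(int)
print("label rows",g[190:245,354:362].mean(1).astype(int))
print("far edge",g[70:90,300:350].mean(1).astype(int))
d=vision.snapshot("scene");np.savez("s2.npz",**d)
cv2.imwrite("pics/s2.png",cv2.resize(d["image"][210:330,400:540],None,fx=5,fy=5,interpolation=2)[:600])
```

```text
label rows [ 50  60  76  79  78  78  80  77  74  85 110 129 131 130 130 130 130 129
 128 128 128 128 128 129 130 130 128 128 127 130 130 131 131 129 129 130
 131 131 130 129 128 131 132 132 127  96  76  75  76  75  76  78  76  77
  77]
far edge [125 125 124 124 125 126 123 106  87  83  84  83  84  83  84  83  83  84
  83  83]
```

View pics/s2.png

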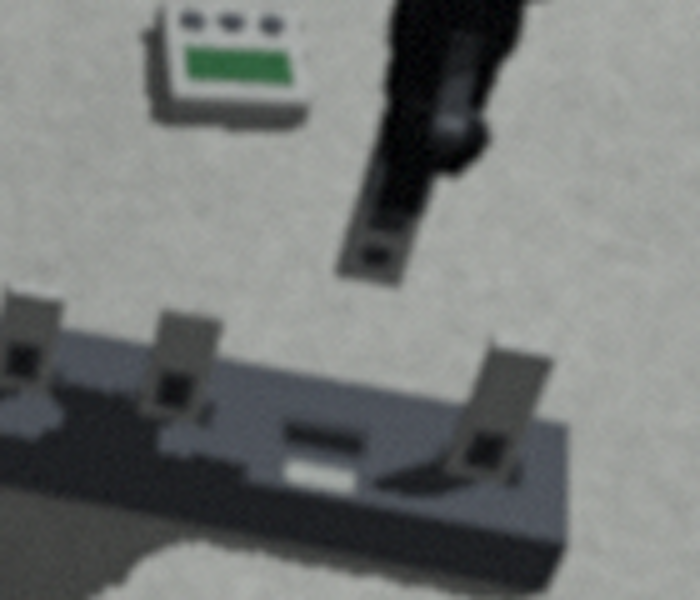

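The crop shows the held cassette's window facing front. Its lower edge runs from (337,274) to (402,286), the label is centred at (319,477), and the control is at (500,410). I'll turn these into positions.

Run:
```python
from h import *
d=load("s2.npz");w=load("w2.npz")
a=np.radians(76.65);ey=np.array([np.cos(a),np.sin(a)]);ex=np.array([ey[1],-ey[0]])
f=lambda u,v:(np.array([u,v])+.5)/5-.5+[400,210]
B=ray(d,[f(337,274),f(402,286)],.1266)*1000; C=B[:,:2].mean(0)-3*ex
L=ray(d,f(319,477),.034)[0,:2]*1000-21.5*ex
print("scene cass",C,"width",np.linalg.norm(B[0]-B[1]),"bay",L,"delta ex ey",(L-C)@ex,(L-C)@ey)
L=ray(w,[358,217.4],.0345)[0,:2]*1000-21.5*ex
F=ray(w,[329.5,77.3],.0345)[0,:2]*1000
C=ray(w,[327,248.5],.1266)[0,:2]*1000-12*ey
print("wrist bay by label",L,"by far edge",F-95*ey,"cass",C, "delta",(L-C)@ex,(L-C)@ey)
```

```text
scene cass [599.2800116  172.55272127] width 23.72545525134067 bay [602.16941749 173.20993056] delta ex ey 2.659578718688483 1.3066106859187967
wrist bay by label [601.02840418 170.42013027] by far edge [601.63284799 170.29708067] cass [599.4676553  167.87599608] delta 0.9311361239519553 2.83576116630385
```

```bash
python3 -m crank '[{"dp":[0.046,0.064,-0.4],"angular":[0,0,0]},{"dp":[0,0,-0.6],"angular":[0,0,0]},{"dp":[0,0,-0.6],"angular":[0,0,0]},{"dp":[0,0,-0.5],"angular":[0,0,0]},{"dp":[0,0,-0.3],"angular":[0,0,0]},{"dp":[0,0,-0.2],"angular":[0,0,0]},{"dp":[0,0,-0.2],"angular":[0,0,0]},{"dp":[0,0,-0.1],"angular":[0,0,0]},{"dp":[0,0,-0.1],"angular":[0,0,0]},{"dp":[0,0,-0.1],"angular":[0,0,0]},{"dp":[0,0,-0.1],"angular":[0,0,0]},{"dp":[0,0,0],"angular":[0,0,0]}]'
```

```text
t: 7.85
tcp_pos: [0.6028, 0.1726, 0.0921]
tool_rot: [0.784, 0.62, -0.0, -0.0]
force: [-0.1, -0.3, -0.5]
finger_gap: 0.064
gripper_force: 42.7
```

Lower end at about 31 mm, inside the mouth, with no force. Continuing slowly.

```bash
python3 -m crank '[{"dp":[0,0,-0.1],"angular":[0,0,0]},{"dp":[0,0,-0.1],"angular":[0,0,0]},{"dp":[0,0,-0.1],"angular":[0,0,0]},{"dp":[0,0,-0.1],"angular":[0,0,0]},{"dp":[0,0,0],"angular":[0,0,0]}]'
python3 -m crank '[{"dp":[0,0,-0.1],"angular":[0,0,0]},{"dp":[0,0,-0.1],"angular":[0,0,0]},{"dp":[0,0,0],"angular":[0,0,0]}]'
```

```text
t: 8.35
tcp_pos: [0.6027, 0.1725, 0.0797]
tool_rot: [0.784, 0.62, -0.0, -0.0]
force: [0.3, -0.1, -0.0]
finger_gap: 0.064
gripper_force: 42.7
t: 8.65
tcp_pos: [0.6027, 0.1725, 0.0738]
tool_rot: [0.784, 0.62, -0.0, -0.0]
force: [-0.5, -0.8, -0.6]
finger_gap: 0.067
gripper_force: 42.7
```

```bash
python3 -m crank '[{"dp":[0,0,-0.1],"angular":[0,0,0]},{"dp":[0,0,-0.05],"angular":[0,0,0]},{"dp":[0,0,0],"angular":[0,0,0]}]'
python3 -m crank '[{"dp":[0,0,-0.05],"angular":[0,0,0]},{"dp":[0,0,-0.05],"angular":[0,0,0]},{"dp":[0,0,0],"angular":[0,0,0]}]'
```

```text
t: 8.95
tcp_pos: [0.6029, 0.1725, 0.0695]
tool_rot: [0.784, 0.62, -0.0, -0.0]
force: [0.2, 0.3, -0.2]
finger_gap: 0.063
gripper_force: 42.7
t: 9.25
tcp_pos: [0.6033, 0.1726, 0.0685]
tool_rot: [0.784, 0.62, 0.0, 0.0]
force: [-2.6, -0.1, 8.1]
finger_gap: 0.067
gripper_force: 44.2
```

Contact came at the same height at which the stray was gripped, so it is on the floor. Release, rise, and move over the control with a look from there.

```bash
python3 -m crank '[{"dp":[0,0,0],"angular":[0,0,0]},{"dp":[0,0,0],"angular":[0,0,0]},{"dp":[0,0,0],"angular":[0,0,0]},{"dp":[0,0,0],"angular":[0,0,0]},{"dp":[0,0,0],"angular":[0,0,0]},{"dp":[0,0,0],"angular":[0,0,0]},{"dp":[0,0,0],"angular":[0,0,0]},{"dp":[0,0,0],"angular":[0,0,0]}]' 0
python3 -m crank '[{"dp":[0,0,0.3],"angular":[0,0,0]},{"dp":[0,0,0.7],"angular":[0,0,0]},{"dp":[0,0,0.8],"angular":[0,0,0]},{"dp":[0,0,0.8],"angular":[0,0,0]},{"dp":[0,0,0.8],"angular":[0,0,0]},{"dp":[0,0,0.8],"angular":[0,0,0]},{"dp":[0.1,0.48,0.4],"angular":[0,0,0]},{"dp":[0.1,0.48,0.4],"angular":[0,0,0]},{"dp":[0.1,0.48,0],"angular":[0,0,0]},{"dp":[0.1,0.48,0],"angular":[0,0,0]},{"dp":[0,0,0],"angular":[0,0,0]},{"dp":[0,0,0],"angular":[0,0,0]}]'
python3 - <<'E'
from h import *
from station import sense,vision
s=sense();d=vision.snapshot("wrist")
T=np.eye(4);T[:3,:3]=R.from_quat(s["tool_rot"]).as_matrix();T[:3,3]=s["tcp_pos"]
d["pose"]=T@d["mount"];np.savez("w3.npz",**d)
print(np.round(s["tcp_pos"]*1000,1),R.from_quat(s["tool_rot"]).as_euler("ZYX",degrees=True))
def rep(d):
    w=cloud(d);z=w[...,2]
    ok=(w[...,0]>.54)&(w[...,0]<.66)&(w[...,1]>0)&(w[...,1]<.28)
    for lo,hi in ((.025,.043),(.078,.095),(.097,.115)):
        for b in blobs((z>lo)&(z<hi)&ok,20): v,u=np.argwhere(b).mean(0);print(lo,b.sum(),(int(u),int(v)),*rect(w[b]),np.median(z[b]))
rep(d)
d=vision.snapshot("scene");np.savez("s3.npz",**d);rep(d)
a=cv2.resize(load("w3.npz")["image"],None,fx=.75,fy=.75,interpolation=3);b=cv2.resize(d["image"][210:330,390:540],None,fx=2.13,fy=2.13)
c=np.zeros((360+b.shape[0],480,3),np.uint8);c[:360]=a;c[360:,:b.shape[1]]=b;cv2.imwrite("pics/c3.png",c)
E
```

```text
t: 10.05
tcp_pos: [0.603, 0.1726, 0.0668]
tool_rot: [0.784, 0.62, -0.0, -0.0]
force: [0.4, 0.6, -0.0]
finger_gap: 0.998
gripper_force: 0.0
t: 11.25
tcp_pos: [0.6143, 0.2303, 0.2156]
tool_rot: [0.784, 0.621, -0.001, -0.0]
force: [-0.5, -0.1, -0.1]
finger_gap: 0.998
gripper_force: 0.0
[614.3 230.3 215.6] [ 7.67468428e+01  8.03749858e-02 -1.79886188e+02]
0.025 16299 (329, 288) [594.  141.3] 76.6 [250.6  60.3] 0.034927960669923486
0.025 35 (330, 195) [617.8 240.3] -19.1 [5.6 1.2] 0.034123068425794545
0.078 59 (330, 212) [617.9 240.5] -19.0 [5.4 1.3] 0.08665373711621888
0.078 281 (331, 305) [602.2 171.8] 76.8 [24.7  5.1] 0.08774579287059397
0.078 267 (329, 376) [587. 113.] 76.7 [24.7  5.4] 0.087672453857632
0.078 158 (329, 431) [574.7  60.5] 76.9 [13.3  5.8] 0.086940480815931
0.097 392 (330, 236) [614.8 229.5] 76.7 [23.9  5.7] 0.10765698405694794
0.025 2841 (449, 297) [596.4 144.1] 76.6 [250.   66.1] 0.03350166023397394
0.078 61 (406, 269) [576.1  56.1] 76.6 [22.4  8.7] 0.08450579961221083
0.078 66 (437, 275) [590.2 114.6] 80.0 [23.  9.] 0.08511238378137365
0.078 67 (469, 281) [605.7 173.6] 84.0 [22.9  8.7] 0.08467238503972396
0.078 85 (501, 287) [619.5 230.9] 70.3 [24.   7.3] 0.08648679996423236
0.097 78 (504, 280) [618.4 230.8] 76.1 [23.1  8.9] 0.10450103190910687
```

View pics/c3.png

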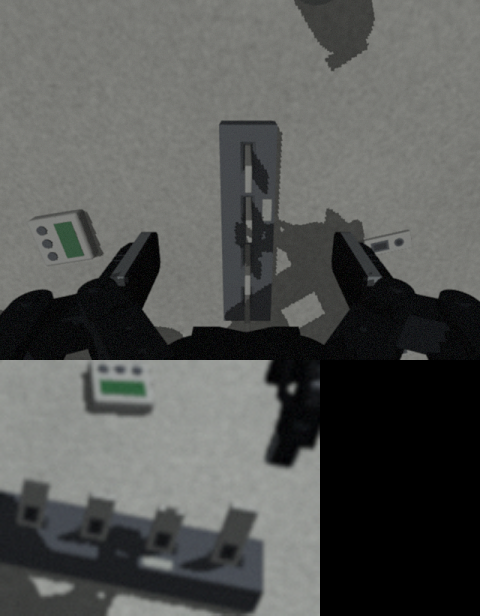

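The rack now shows all three 80 mm cassettes at the same top height (87.7 mm), with their windows facing front. The stray sits beside its label at composite pixel (165,540), and the control at (247,175) is on the gripper's centreline. Descend and grip the control.

```bash
python3 -m crank '[{"dp":[0.015,0,-0.4],"angular":[0,0,0]},{"dp":[0,0,-0.8],"angular":[0,0,0]},{"dp":[0,0,-0.9],"angular":[0,0,0]},{"dp":[0,0,-0.9],"angular":[0,0,0]},{"dp":[0,0,-0.7],"angular":[0,0,0]},{"dp":[0,0,-0.4],"angular":[0,0,0]},{"dp":[0,0,-0.25],"angular":[0,0,0]},{"dp":[0,0,0],"angular":[0,0,0]},{"dp":[0,0,0],"angular":[0,0,0]}]'
python3 -m crank '[{"dp":[0,0,0],"angular":[0,0,0]},{"dp":[0,0,0],"angular":[0,0,0]},{"dp":[0,0,0],"angular":[0,0,0]},{"dp":[0,0,0],"angular":[0,0,0]},{"dp":[0,0,0],"angular":[0,0,0]},{"dp":[0,0,0],"angular":[0,0,0]},{"dp":[0,0,0],"angular":[0,0,0]},{"dp":[0,0,0],"angular":[0,0,0]},{"dp":[0,0,0],"angular":[0,0,0]},{"dp":[0,0,0],"angular":[0,0,0]},{"dp":[0,0,0],"angular":[0,0,0]},{"dp":[0,0,0],"angular":[0,0,0]}]' 1 40
python3 - <<'E'
from h import *
# inspection camera: top face rect, axis and height from both views
for n,zc in (("top",1),("scene",1)):
    d=load(n+"0.npz");w=cloud(d);z=w[...,2]
    box=(abs(w[...,0]-.487)<.06)&(w[...,1]>-.49)&(w[...,1]<-.36)
    b=max(blobs(box&(z>.172)&(z<.185)),key=lambda b:b.sum()); p=w[b]
    # trim to flat top
    zt=np.median(p[:,2]);q=p[abs(p[:,2]-zt)<.004];print(n,"box top",zt,*rect(q),len(q))
    r=w[box&(z>.155)&(z<.172)&(w[...,1]>-.425)];zm=np.percentile(r[:,2],95)
    print(" barrel top z",zm,"crest",*rect(r[r[:,2]>zm-.003]),"ymax",np.percentile(r[:,1],98))
    f=w[(abs(w[...,0]-.49)<.2)&(w[...,1]<-.33)&(w[...,1]>-.56)&(z>.008)&(z<.016)];print(" foot",*rect(f))
E
```

```text
t: 12.25
tcp_pos: [0.6161, 0.2302, 0.087]
tool_rot: [0.784, 0.62, 0.001, 0.0]
force: [0.1, 0.2, -0.4]
finger_gap: 1.0
gripper_force: 0.0
t: 13.45
tcp_pos: [0.6155, 0.2302, 0.0865]
tool_rot: [0.784, 0.62, 0.0, 0.0]
force: [-0.4, 1.3, 3.5]
finger_gap: 0.063
gripper_force: 42.5
top box top 0.17682709637457894 [ 487.8 -449.4] -72.5 [62. 50.] 849
 barrel top z 0.17142912902378973 crest [ 480.9 -411.1] 16.0 [33.8 22.3] ymax -0.3989256544513802
 foot [ 564.8 -485.5] -28.4 [275.8  97.7]
scene box top 0.17696681514232426 [ 489.  -449.4] -72.9 [60.1 54.5] 577
 barrel top z 0.17132258484770335 crest [ 487.4 -411.6] -5.5 [42.4 22.6] ymax -0.39760676063513045
 foot [ 545.4 -509.5] -40.0 [265. 133.]
```

The control is gripped. The two views put the camera's lens axis at z ≈ 152 mm, heading ≈ 107.3°, with the lens at about (473,-402). This is consistent with the post, which lies 45 mm behind. Lift and carry to the focus.

```bash
python3 -m crank '[{"dp":[0,0,0.2],"angular":[0,0,0]},{"dp":[0,0,0.4],"angular":[0,0,0]},{"dp":[0,0,0.6],"angular":[0,0,0]},{"dp":[0,0,0.8],"angular":[0,0,0]},{"dp":[0,0,0.8],"angular":[0,0,0]},{"dp":[0,0,0.7],"angular":[0,0,0]},{"dp":[0,0,0.4],"angular":[0,0,0]},{"dp":[0,0,0],"angular":[0,0,0]}]'
python3 -m crank '[{"dp":[-0.283,-0.905,0],"angular":[0,0,-2.97]},{"dp":[-0.283,-0.905,0],"angular":[0,0,-2.97]},{"dp":[-0.283,-0.905,0],"angular":[0,0,-2.97]},{"dp":[-0.283,-0.905,0],"angular":[0,0,-2.97]},{"dp":[-0.283,-0.905,0],"angular":[0,0,-2.97]},{"dp":[-0.283,-0.905,0],"angular":[0,0,-2.97]},{"dp":[-0.283,-0.905,0],"angular":[0,0,-2.97]},{"dp":[-0.283,-0.905,0],"angular":[0,0,-2.97]},{"dp":[-0.283,-0.905,0],"angular":[0,0,-2.97]},{"dp":[-0.283,-0.905,0],"angular":[0,0,-2.97]},{"dp":[-0.283,-0.905,0],"angular":[0,0,-2.97]},{"dp":[-0.283,-0.905,0],"angular":[0,0,-2.97]},{"dp":[-0.283,-0.905,0],"angular":[0,0,-2.97]},{"dp":[-0.283,-0.905,0],"angular":[0,0,-2.97]},{"dp":[-0.283,-0.905,0],"angular":[0,0,-2.97]},{"dp":[-0.283,-0.905,0],"angular":[0,0,-2.97]},{"dp":[-0.283,-0.905,0],"angular":[0,0,-2.97]},{"dp":[-0.283,-0.905,0],"angular":[0,0,-2.97]},{"dp":[-0.283,-0.905,0],"angular":[0,0,-2.97]},{"dp":[-0.283,-0.905,0],"angular":[0,0,-2.97]}]'
python3 -m crank '[{"dp":[0,0,-0.15],"angular":[0,0,0]},{"dp":[0,0,-0.15],"angular":[0,0,0]},{"dp":[0,0,0],"angular":[0,0,0]},{"dp":[0,0,0],"angular":[0,0,0]},{"dp":[0,0,0],"angular":[0,0,0]}]'
python3 - <<'E'
from h import *
from station import sense,vision
s=sense();print(np.round(s["tcp_pos"]*1000,1),R.from_quat(s["tool_rot"]).as_euler("ZYX",degrees=True))
for n in("scene","top"):
    d=vision.snapshot(n);np.savez(n+"4.npz",**d)
s4=load("scene4.npz")["image"];t4=load("top4.npz")["image"]
a=cv2.resize(s4[140:290,100:300],None,fx=3,fy=3,interpolation=2);b=cv2.resize(t4[200:350,380:580],None,fx=1,fy=1)
c=np.zeros((600,600,3),np.uint8);c[:450]=a;c[450:,:200]=b;cv2.imwrite("pics/c4.png",c)
E
```

```text
t: 14.25
tcp_pos: [0.6168, 0.2304, 0.2059]
tool_rot: [0.784, 0.62, 0.002, 0.001]
force: [-0.4, -0.2, -0.2]
finger_gap: 0.063
gripper_force: 42.0
t: 16.25
tcp_pos: [0.4446, -0.3133, 0.2022]
tool_rot: [0.989, 0.149, -0.001, -0.001]
force: [0.6, -1.2, -0.1]
finger_gap: 0.068
gripper_force: 42.0
t: 16.75
tcp_pos: [0.4459, -0.3118, 0.1942]
tool_rot: [0.989, 0.151, -0.0, -0.0]
force: [0.1, -0.3, -0.2]
finger_gap: 0.061
gripper_force: 42.0
[ 445.9 -311.8  194.2] [ 1.73723827e+01  7.63738632e-03 -1.79971974e+02]
```

View pics/c4.png

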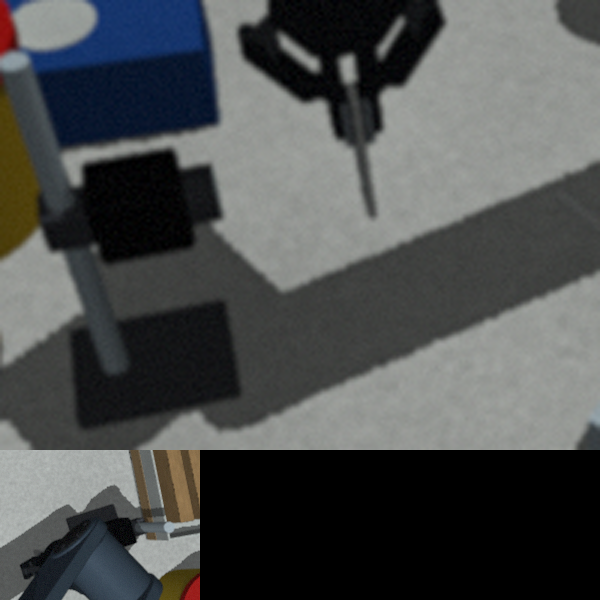

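The scene crop shows the control held upright at (365,160), edge-on to this view, in front of the barrel at (203,195). Now a check of its lower end and the window position against the lens.

Run:
```python
from h import *
d=load("scene4.npz");w=cloud(d);z=w[...,2]
m=(abs(w[...,0]-.446)<.035)&(abs(w[...,1]+.313)<.02)&(z>.095)&(z<.16)
b=max(blobs(m),key=lambda b:b.sum());p=w[b];print(len(p),"z range",p[:,2].min(),p[:,2].max(),*rect(p))
for lo in np.arange(.11,.155,.01):
    q=p[(p[:,2]>=lo)&(p[:,2]<lo+.01)]; 
    if len(q)>3: print(round(lo,2),len(q),q[:,:2].mean(0)*1000)
f=(np.array([373,217])+.5)/3-.5+[100,140];print("lower end ray at z=.112,.115",ray(d,f,.112)*1000,ray(d,f,.115)*1000)
n=np.array([np.cos(np.radians(107.3)),np.sin(np.radians(107.3))]);print("expected near vertical edge (x+)",np.array([445.9,-311.8])+12*np.array([n[1],-n[0]]))
# lens barrel front from scene cloud
q=w[(z>.14)&(z<.174)&(abs(w[...,0]-.475)<.04)&(w[...,1]>-.43)&(w[...,1]<-.36)]
s=(q[:,:2]-[.488,-.4494])@n;print("barrel front along axis mm (50 exp)",np.percentile(s,[95,99])*1000)
for k in("top0.npz","scene0.npz"):
    d=load(k);w=cloud(d);z=w[...,2];im=cv2.cvtColor(d["image"],6)
    a=(z>.172)&(z<.181)&(abs(w[...,0]-.488)<.04)&(w[...,1]>-.485)&(w[...,1]<-.415);q=w[a][:,:2]
    t=(q-[.488,-.4494])@n; e=(q-[.488,-.4494])@np.array([n[1],-n[0]])
    # side edges: extremes of e in bins of t
    for side in(1,-1):
        T=[];E=[]
        for t0 in np.arange(-.024,.024,.003):
            k2=(t>=t0)&(t<t0+.003)
            if k2.sum()>5:T.append(t0+.0015);E.append(np.max(side*e[k2])*side)
        c=np.polyfit(T,E,1);print(k,side,"edge offset mm",c[1]*1000,"angle err deg",-np.degrees(np.arctan(c[0])))
```

```text
60 z range 0.1157441504509843 0.1585396618247794 [ 451.  -311.5] 35.2 [22.4  6.1]
0.11 5 [ 455.45542096 -307.40426891]
0.12 14 [ 455.57966765 -308.35317226]
0.13 12 [ 456.36343954 -307.48965904]
0.14 16 [ 456.71910288 -308.17417502]
0.15 13 [ 456.87171204 -308.07248486]
lower end ray at z=.112,.115 [[ 452.44366555 -307.8761807   112.        ]] [[ 455.59334868 -307.1524846   115.        ]]
expected near vertical edge (x+) [ 457.35712959 -308.23150151]
barrel front along axis mm (50 exp) [49.03481151 50.11764796]
top0.npz 1 edge offset mm 24.211264116152662 angle err deg -0.2934883608649726
top0.npz -1 edge offset mm -24.21581690017494 angle err deg -0.04263225851372499
scene0.npz 1 edge offset mm 26.404941839916752 angle err deg -1.670641568019607
scene0.npz -1 edge offset mm -22.640024947815064 angle err deg 2.561706479272461
```

```bash
python3 -m crank '[{"dp":[-0.01,-0.03,-0.1],"angular":[0,0,-0.1]},{"dp":[0,0,0],"angular":[0,0,0]},{"dp":[0,0,0],"angular":[0,0,0]},{"dp":[0,0,0],"angular":[0,0,0]},{"dp":[0,0,0],"angular":[0,0,0]},{"dp":[0,0,0],"angular":[0,0,0]},{"dp":[0,0,0],"angular":[0,0,0]},{"dp":[0,0,0],"angular":[0,0,0]}]'
python3 - <<'E'
from h import *
from station import sense,vision
P=[]
for i in range(4):
    s=sense();vision.snapshot("scene") if i<3 else None;P.append(s["tcp_pos"]*1000)
print(np.round(P,1),R.from_quat(s["tool_rot"]).as_euler("ZYX",degrees=True),abs(s["qd"]).max())
E
```

```text
t: 17.65
tcp_pos: [0.4454, -0.3138, 0.1913]
tool_rot: [0.989, 0.149, 0.0, 0.0]
force: [-0.1, 0.4, -1.7]
finger_gap: 0.063
gripper_force: 42.0
[[ 445.4 -313.8  191.3]
 [ 445.4 -313.7  191.3]
 [ 445.4 -313.8  191.3]
 [ 445.4 -313.8  191.3]] [ 1.71853277e+01 -1.62350398e-03  1.79998311e+02] 0.0032184868628023595
```

```bash
python3 -m crank '[{"dp":[0,0.03,0],"angular":[0,0,0]},{"dp":[0,0,0],"angular":[0,0,0]},{"dp":[0,0,0],"angular":[0,0,0]},{"dp":[0,0,0],"angular":[0,0,0]},{"dp":[0,0,0],"angular":[0,0,0]},{"dp":[0,0,0],"angular":[0,0,0]}]'
python3 -c "
from station import order;print(order.sign_off())"
```

```text
t: 18.4
tcp_pos: [0.4454, -0.3128, 0.1913]
tool_rot: [0.989, 0.149, -0.0, 0.0]
force: [-0.3, -1.4, -0.1]
finger_gap: 0.064
gripper_force: 42.0
the job is handed in; nothing more can be done
None
```

I put the stray cassette fully home in the empty rack pocket, window facing the same way as the others, and handed the job in at about 18 s with the control held still and upright 9 cm from the lens, window facing it; by my measurements it is within about 2 mm of the focus point, but the sign-off gave no verdict.

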